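# Pack up a bar for marking out

## Task

Pack up the eight-sided bar for marking out: lay the wide packing block flat in the middle of the marking-out plate, then the narrow packing block centred on it, then the V-block centred on that with its groove up, and last lay the bar in the groove, seated on both sides and centred along it. Everything runs lengthwise the same way as the plate's long side, and is let go before the next piece is fetched. Do not knock the height gauge that stands beyond the plate.

Things in the scene. Friction and masses are not known exactly. Their poses are not given: they have to be found in the camera images.
- plate_top (a point): Centre of the top face of the marking-out plate: a fixed, dark cast-iron slab, 180 mm long (its x axis), 130 mm wide (y), its top 30 mm above the bench. This point lies on the top face; z is up.
- wide_block_center (a point): Centre (half-way up) of the wide packing block: a loose flat aluminium block 100 mm long (x) by 60 mm wide (y) by 24 mm high (z), with two dark bolt holes in its top. Lies flat on the bench at the start. 0.3 to 0.5 kg.
- narrow_block_center (a point): Centre (half-way up) of the narrow packing block: a loose plain aluminium block 72 mm long (x) by 44 mm wide (y) by 24 mm high (z), without holes. Lies flat on the bench at the start. About 0.2 kg.
- vee_block_center (a point): Centre of the steel V-block, half-way up its 36 mm height: loose, 50 mm long (x, the way its groove runs) by 38 mm wide (y). The flat lower parts of its long sides are vertical up to 32.5 mm above its foot, with a 3.5 mm chamfer above. The 90 degree groove in its top is 31 mm wide at the mouth and 15.5 mm deep. Stands groove up on the bench at the start. 0.36 to 0.6 kg.
- bar_center (a point): Centre of the eight-sided (regular octagon) aluminium bar: loose, 84 mm long (x), 44 mm across its flats. Lies on one flat on the bench at the start, so its centre is 22 mm up and two of its flats are vertical. Seated in the groove with a flat down, two of its flats rest on the groove's two sides and its centre is 33.6 mm above the V-block's centre, 15.6 mm above the V-block's top. 0.29 to 0.47 kg.
- gauge: Height gauge, a bystander that must not be knocked: loose, foot 70 by 60 mm, thin steel column to 185 mm high with a black slider. Stands on the bench beyond the plate. The origin is the centre of its underside.
Mind the look-alikes: they are no part of the job. Leave any purple or yellow look-alike of the part that bears narrow_block_center alone.

How it is judged (in metres and radians):
On the way, in this order (a step that is already met when the one before it is completed fails the run):
1. the wide block lies in the middle of the plate, released (horizontal distance between wide_block_center and plate_top below 0.015 m and z of wide_block_center in the frame of plate_top between 0.008 and 0.016 m and angle between the x axis of wide_block_center and the x axis of plate_top, either way round below 0.17 rad and angle between wide_block_center's own z axis and vertical below 0.06 rad and contact force between the fingers and wide_block below 0.1 N and linear speed of wide_block below 0.03 m/s), for 0.2 s.
2. the narrow block lies on the wide block, released (horizontal distance between narrow_block_center and wide_block_center below 0.01 m and z of narrow_block_center in the frame of wide_block_center between 0.02 and 0.028 m and angle between the x axis of narrow_block_center and the x axis of plate_top, either way round below 0.17 rad and angle between narrow_block_center's own z axis and vertical below 0.06 rad and contact force between the fingers and narrow_block below 0.1 N and linear speed of narrow_block below 0.03 m/s), for 0.2 s.
3. the V-block stands on the narrow block, groove up, released (horizontal distance between vee_block_center and narrow_block_center below 0.01 m and z of vee_block_center in the frame of narrow_block_center between 0.026 and 0.034 m and angle between the x axis of vee_block_center and the x axis of plate_top, either way round below 0.17 rad and angle between vee_block_center's own z axis and vertical below 0.06 rad and contact force between the fingers and vee_block below 0.1 N and linear speed of vee_block below 0.03 m/s), for 0.2 s.
4. the eight-sided bar is seated in the groove, released (horizontal distance between bar_center and vee_block_center below 0.012 m and z of bar_center in the frame of vee_block_center between 0.0296 and 0.0376 m and angle between the x axis of bar_center and the x axis of plate_top, either way round below 0.17 rad and contact force between the fingers and bar below 0.1 N and linear speed of bar below 0.03 m/s), for 0.2 s.
At the end, for the whole second after the job is handed in: Wide block flat within 15 mm of the plate's centre; narrow block flat on it and V-block upright on that, each centred within 10 mm; bar seated (height within 4 mm), centred within 12 mm; each height right to 4 mm, all within 9 degrees of the plate's long axis, released, at rest (all of step 1 and all of step 2 and all of step 3 and all of step 4); the robot touches nothing.
It fails at once if the height gauge is knocked (moved more than 20 mm or tipped) (distance of gauge from where it was at the start of the episode above 0.02 m or angle between gauge's own z axis and vertical above 0.2 rad).
It also fails if it takes over 128 s, if anything falls off the work surface, if the arm or the gripper's body presses on something with over 40 N, if the wrist force passes 120 N, or if a joint passes its speed limit or range.

## Robot

A 6-joint arm with a two-finger parallel gripper is mounted at the origin on the work surface. World frame = base frame: x ahead of the robot, y to its left, z up, the work surface at z = 0. Lengths are in m, angles in degrees, forces in N, time in s.
With the tool pointing down it reaches from about 0.35 to 0.875 m from the base axis. Payload 4.2 kg.
Tool frame: the origin (TCP) lies at the very end of the fingers, on their centre line; the grasp point (between the pads) lies 19 mm behind it; z points along the fingers, y is the line along which they close (so a half turn about z gives the same grasp; the last joint's range is limited). The gripper opens to 87 mm and grips with 3 to 60 N. Pads are 19 mm wide; open, the fingers measure 117 mm over their backs; the gripper's body (75 mm by 190 mm) begins 51 mm behind the grasp point.
Start: joints at [-48.667, 22.042, 0.453, 0, -68.411, -14.817], TCP at [0.279, -0.559, 0.223] pointing down, gripper open.
Joint ranges: [-179.83, 179.83], [-69.29, 118.12], [-61.27, 80.66], [-181.25, 117.63], [-171.15, -9.14], [-177.46, 177.46]. Speed limits (degrees/s): [159.86, 159.86, 180, 180, 180, 180].

## Interface

Orientations are given as a 3x3 rotation matrix whose columns are the frame's x, y, z axes.
In Python, from station import sense, cams, r gives the robot as it stands. The module is installed in compiled form; this text tells all that it offers.
- The arm moves only by the tool step_arm, never from a script. Its argument "targets" is text: rows parted by semicolons, each of 4 numbers parted by spaces: the shift along the tool's x, y, z in cm, then the turn about the tool's z in degrees. In form: x y z turn; .... A call has 1 to 12 rows; each row shifts and turns the commanded pose from where the row before left it, along the tool's axes as they then stand; what a row does not reach is not made up. A row lasts 1/12 s, in which the tool goes at most 41.7 mm and 7.16 degrees, less where a joint would pass 70% of its speed; a pose out of reach is approached as far as the arm can. A call with a gripper value outside its range is refused whole. "claw" is the finger opening in cm, from 0 to 8.7, set as the call begins (left out, the last holds). The fingers move at their own pace and stop on an object; the grip force is fixed at half the most. Time passes only in rows, so rows that do not move let the fingers close. It gives the time, the measured TCP pose, the force, the opening and the grip force at its end, in the units of the state.
- sense(): the state, without advancing time (a new reading comes with each control period).
- cams.capture(name): name is "side" or "top"; returns a dict with "frame" (480x640x3 uint8, blue, green, red), "vertical_fov" (degrees; the focal length in pixels is half the picture's height over the tangent of half this angle, whatever the lens; pixels are square), "cx", "cy" (the principal point, pixels), "eye" and "rotation" of the camera in the world. Camera axes: x right, y down, z forward; pixel columns grow to the right and rows downward; lengths in m; the calibration is good to about 2 mm. A picture is of the moment at which its call begins. There is no depth.
- r.finish_job(): hands the job in; it is judged then, once.
The state is a dict: "time_s": time; "joints": joint angles; "joint_velocities": joint speeds; "effort": joint torques, N m; "tcp_pos": TCP position; "ee_rot": TCP orientation; "wrist_force": force on the tool from outside, world axes, zero at the start; "moment": the same for the moment, N m; "gripper_width": opening from 0.0 (shut) to 1.0 (fully open); "gripper_force": force on a finger pad.
Only numpy, scipy, OpenCV 4.12 (cv2) and the standard library are available. Lean on these libraries where they do the work, as an engineer would, in place of code of your own. Each camera call takes 0.05 s, during which the arm holds its last target. There are 200 camera calls.

## Working session

There is one attempt and no reset: what is moved stays moved. The work goes in short steps, Python scripts to look and compute and a tool call to move; the robot and the scene stay as the last step left them, time stands still between calls to the robot, and variables do not carry over. Pictures are saved under pics/ and viewed, at most 14 in all, crops included, and the job is handed in when it is done.

Besides the shell and the picture viewer there is one more tool, called after "Request:" by a JSON object that holds its "fn" and its "kwargs", one argument or row to a line. step_arm: Moves the arm, as the interface text tells. Its arguments: {"type":"object","properties":{"targets":{"type":"string"},"claw":{"type":"number"}},"required":["targets"]}

```bash
mkdir -p pics
cat > h.py <<'E'
import numpy as np, cv2
from station import sense, cams, r
def cap(n,fn=None):
    c=cams.capture(n)
    if fn: cv2.imwrite('pics/'+fn,c['frame'])
    return c
def pix2w(c,u,v,z):
    f=240/np.tan(np.radians(c['vertical_fov'])/2)
    d=np.array(c['rotation'])@np.array([(u-c['cx'])/f,(v-c['cy'])/f,1.])
    e=np.array(c['eye']); return e+d*(z-e[2])/d[2]
def w2pix(c,p):
    f=240/np.tan(np.radians(c['vertical_fov'])/2)
    q=np.array(c['rotation']).T@(np.array(p)-np.array(c['eye'])); return f*q[0]/q[2]+c['cx'],f*q[1]/q[2]+c['cy']
E
python3 - <<'E'
from h import *
import pickle
for n in('top','side'):
    c=cap(n,n+'0.png'); pickle.dump(c,open(n+'0.pkl','wb')); print(n,c['vertical_fov'],c['cx'],c['cy'],c['eye'],np.round(c['rotation'],3).tolist(),[k for k in c])
s=sense();print(s['time_s'],s['tcp_pos'],np.round(s['ee_rot'],3).tolist(),s['gripper_width'])
E
```

```text
top 54.824690823584504 325.1752415518731 240.14168851413731 [0.47955333 0.06566863 0.91666583] [[-0.004, -0.995, 0.1], [-1.0, 0.005, 0.006], [-0.007, -0.1, -0.995]] ['frame', 'vertical_fov', 'cx', 'cy', 'eye', 'rotation']
side 44.66017001497678 324.1675692112647 239.91752172157456 [0.42684847 1.00828528 0.81758981] [[-0.99, -0.093, 0.108], [-0.142, 0.612, -0.778], [0.006, -0.786, -0.619]] ['frame', 'vertical_fov', 'cx', 'cy', 'eye', 'rotation']
0.1 [ 0.27880112 -0.55876598  0.22155775] [[-0.895, -0.446, -0.001], [-0.446, 0.895, 0.002], [0.0, 0.002, -1.0]] 1.0001055106432661
```

View pics/top0.png

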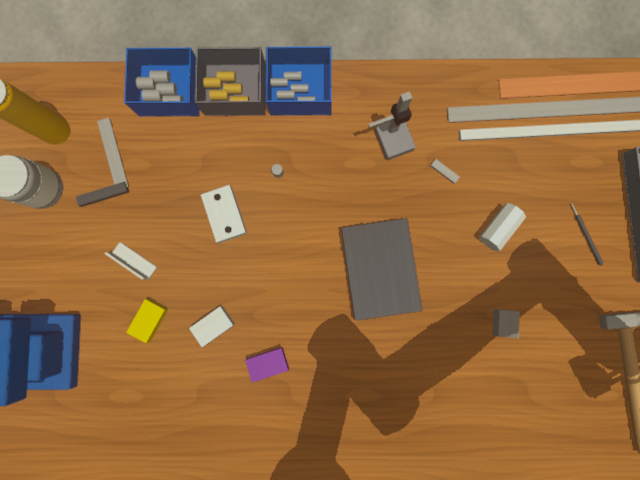

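View pics/side0.png

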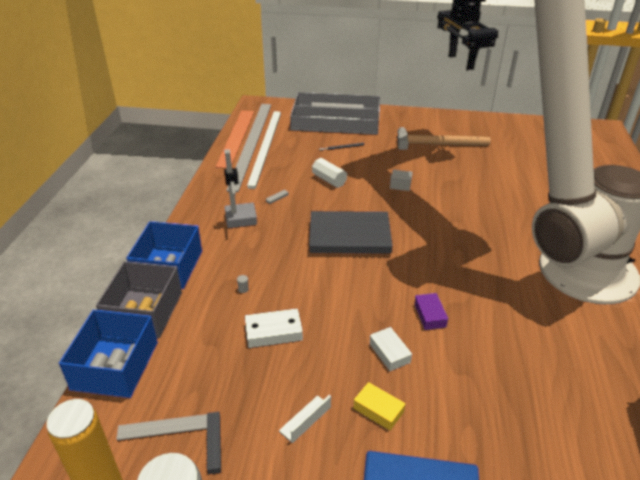

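Candidates (top image) for the narrow block are the plain aluminium one at (211,327), the purple at (267,364) and the yellow at (147,321). The plain aluminium one fits: no holes, and the coloured two are excluded. The wide block is (223,213) with two holes, the V-block (507,323), the bar (502,227), the plate (381,269) and the gauge foot (396,140). I'll confirm these in an enlarged montage.

Run:
```python
from h import *
im=cv2.imread('pics/top0.png')
def crop(x,y,w=80,h=60): return cv2.resize(im[y-h//2:y+h//2,x-w//2:x+w//2],(400,300),interpolation=cv2.INTER_CUBIC)
m=np.vstack([np.hstack([crop(223,213),crop(211,327)]),np.hstack([crop(507,323),crop(502,227)])])
cv2.imwrite('pics/m1.png',m)
```

```text
(no output)
```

View pics/m1.png

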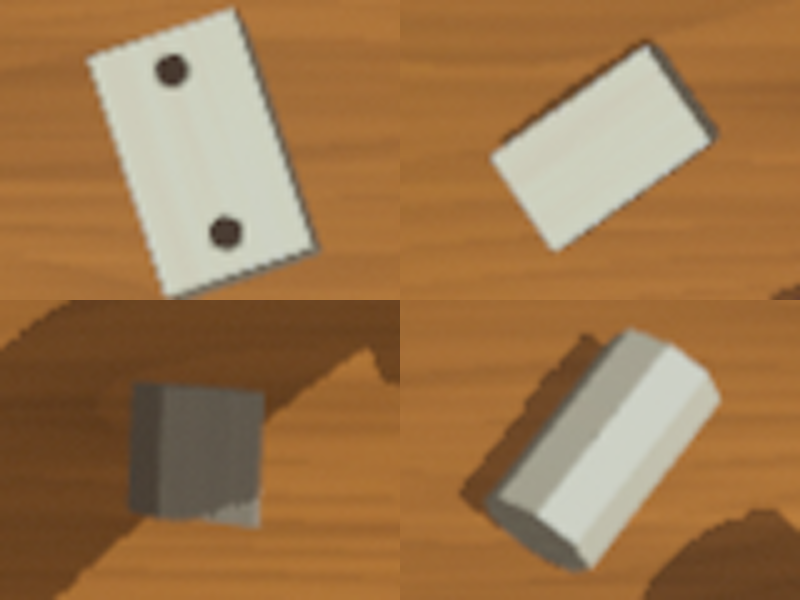

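Run:
```python
from h import *
import pickle
c=pickle.load(open('top0.pkl','rb'))
def q(name,o,pts,z,s=5):
    P=np.array([pix2w(c,o[0]-.5+a/s,o[1]-.5+b/s,z)[:2] for a,b in pts])
    e=np.diff(np.vstack([P,P[:1]]),axis=0)
    print(name,'c',P.mean(0).round(4),'len',(np.linalg.norm(e,axis=1)*1e3).round(1),'ang',np.degrees(np.arctan2(e[:,1],e[:,0])).round(1)); return P
q('wide',(183,183),[(88,60),(235,8),(318,248),(168,298)],.024)
q('nar',(171,297),[(91,157),(248,43),(313,138),(156,250)],.024)
q('vee',(467,293),[(160,87),(263,92),(260,227),(158,216)],.036)
q('bar',(462,197),[(268,45),(310,78),(186,248),(140,224)],.044)
q('plate',(0,0),[(342,228),(407,220),(421,312),(356,319)],.03,1)
# plate corners refine
im=cv2.imread('pics/top0.png')
cv2.imwrite('pics/m2.png',cv2.resize(im[210:330,325:445],(600,600),interpolation=cv2.INTER_CUBIC))
```

```text
wide c [0.6233 0.2707] len [ 60.9 101.   61.2  99.7] ang [ -70.4 -160.4  108.3   19.5]
nar c [0.4061 0.2898] len [73.  44.1 72.3 43.3] ang [ -54.1 -144.7  125.3   36.2]
vee c [ 0.4091 -0.2718] len [38.6 50.  38.1 47.8] ang [-93.  176.1  83.7  -3.3]
bar c [ 0.592  -0.2733] len [20.  81.6 19.3 85.4] ang [-129.8  142.4   61.6  -37. ]
plate c [ 0.513  -0.0352] len [126.6 177.5 123.8 175.5] ang [ -83.2 -172.7   95.8    8.2]
```

View pics/m2.png

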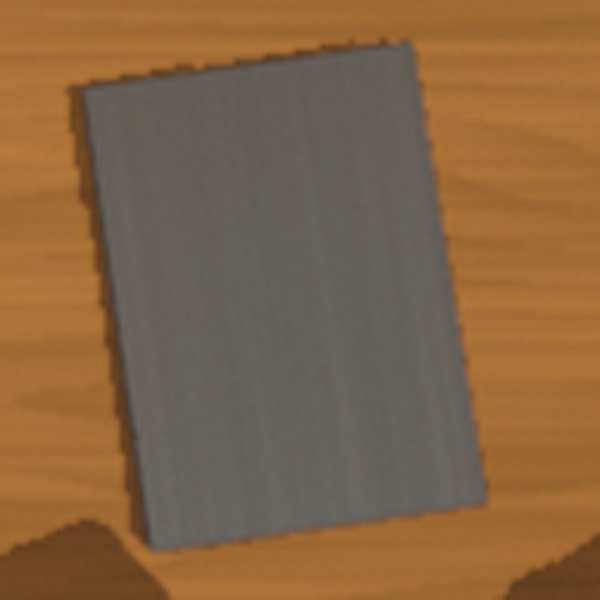

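The crops confirm it: the block with holes, the plain aluminium block, the V-block (groove along about -4°) and the bar (axis about -37°). Measured sizes match the given ones within about 2 mm. Next I refine the plate and set out for the wide block.

```bash
cat >> h.py <<'E'
def go(x,y,z,yaw,n=None):
    "print turn first, then tool shift (cm) to target after the turn; yaw = angle of tool x axis"
    s=sense(); R=np.array(s['ee_rot']); p=np.array(s['tcp_pos'])
    y0=np.degrees(np.arctan2(R[1,0],R[0,0])); t=(yaw-y0+180)%360-180
    a=np.radians(yaw); Rt=np.array([[np.cos(a),np.sin(a),0],[np.sin(a),-np.cos(a),0],[0,0,-1]])
    d=Rt.T@(np.array([x,y,z])-p)*100
    print('t',round(s['time_s'],2),'p',p.round(4),'yaw',round(y0,1),'tool z',R[:,2].round(3),'| turn',round(-t,1),'then shift',d.round(2),'dist',np.linalg.norm(d).round(1),'w',round(s['gripper_width']*8.7,2),'gf',np.round(s['gripper_force'],1),'F',np.round(s['wrist_force'],1))
E
python3 - <<'E'
from h import *
import pickle
c=pickle.load(open('top0.pkl','rb'))
P=np.array([pix2w(c,324.5+a/5,209.5+b/5,.03)[:2] for a,b in [(85,90),(410,42),(487,502),(150,550)]])
e=np.diff(np.vstack([P,P[:1]]),axis=0)
print(P.mean(0),np.linalg.norm(e,axis=1),np.degrees(np.arctan2(e[:,1],e[:,0])))
print('gauge',pix2w(c,396,140,.015))
go(.623,.271,.22,-160.5); go(.623,.271,.22,-153.5)
E
```

```text
[ 0.51403871 -0.03543351] [0.12703526 0.17795155 0.12901039 0.17710049] [ -81.8356084  -171.83211      97.78159118    7.52982853]
gauge [ 0.77062422 -0.07122933  0.015     ]
t 0.1 p [ 0.2788 -0.5588  0.2216] yaw -153.5 tool z [-0.001  0.002 -1.   ] | turn 7.0 then shift [-60.14  66.73   0.16] dist 89.8 w 8.7 gf 0.0 F [ 0.2  0.3 -0.4]
t 0.1 p [ 0.2788 -0.5588  0.2216] yaw -153.5 tool z [-0.001  0.002 -1.   ] | turn 0.0 then shift [-67.83  58.9    0.16] dist 89.8 w 8.7 gf 0.0 F [ 0.2  0.3 -0.4]
```

Request:
{"fn": "step_arm", "kwargs": {
  "targets": "0 0 0 3.5; 0 0 0 3.5; -2.23 2.47 0 0; -2.23 2.47 0 0; -2.23 2.47 0 0; -2.23 2.47 0 0; -2.23 2.47 0 0; -2.23 2.47 0 0; -2.23 2.47 0 0; -2.23 2.47 0 0; -2.23 2.47 0 0; -2.23 2.47 0 0",
  "claw": 8.7
}}

```text
time_s: 1.1
tcp_pos: [0.4067, -0.2503, 0.2223]
ee_rot: [[-0.943, -0.334, -0.0], [-0.334, 0.943, 0.0], [0.0, 0.0, -1.0]]
wrist_force: [0.4, -0.8, 0.4]
gripper_width: 0.996
gripper_force: 0.0
```

Request:
{"fn": "step_arm", "kwargs": {
  "targets": "-2.23 2.47 0 0; -2.23 2.47 0 0; -2.23 2.47 0 0; -2.23 2.47 0 0; -2.23 2.47 0 0; -2.23 2.47 0 0; -2.23 2.47 0 0; -2.23 2.47 0 0; -2.23 2.47 0 0; -2.23 2.47 0 0; -2.23 2.47 0 0; -2.23 2.47 0 0"
}}

```text
time_s: 2.1
tcp_pos: [0.56, 0.1184, 0.2221]
ee_rot: [[-0.942, -0.334, -0.001], [-0.334, 0.942, -0.0], [0.001, 0.0, -1.0]]
wrist_force: [0.8, -0.6, 0.0]
gripper_width: 0.996
gripper_force: 0.0
```

Request:
{"fn": "step_arm", "kwargs": {
  "targets": "-2.23 2.47 2 0; -2.23 2.47 2 0; -2.23 2.47 2 0; -2.23 2.47 2 0; -2.23 2.47 2 0; 0 0 2 0; 0 0 0 0; 0 0 0 0"
}}

```text
time_s: 2.77
tcp_pos: [0.6227, 0.2699, 0.1007]
ee_rot: [[-0.942, -0.334, -0.004], [-0.334, 0.942, -0.003], [0.004, -0.001, -1.0]]
wrist_force: [0.2, -0.4, 1.0]
gripper_width: 0.999
gripper_force: 0.0
```

Run:
```python
from h import *
go(.623,.271,.004,-160.5)
```

```text
t 2.77 p [0.6227 0.2699 0.1007] yaw -160.5 tool z [-0.004 -0.003 -1.   ] | turn 0.0 then shift [-0.07  0.1   9.67] dist 9.7 w 8.69 gf 0.0 F [ 0.2 -0.4  1. ]
```

Request:
{"fn": "step_arm", "kwargs": {
  "targets": "0 0.1 1.6 0; 0 0 1.6 0; 0 0 1.6 0; 0 0 1.6 0; 0 0 1.6 0; 0 0 1.0 0; 0 0 0.7 0; 0 0 0 0"
}}

```text
time_s: 3.43
tcp_pos: [0.6232, 0.2706, 0.0053]
ee_rot: [[-0.943, -0.333, -0.001], [-0.333, 0.943, -0.001], [0.001, -0.0, -1.0]]
wrist_force: [-0.4, -0.2, 0.8]
gripper_width: 1.0
gripper_force: 0.0
```

Request:
{"fn": "step_arm", "kwargs": {
  "targets": "0 0 0 0; 0 0 0 0; 0 0 0 0; 0 0 0 0; 0 0 0 0; 0 0 0 0; 0 0 0 0; 0 0 0 0",
  "claw": 5
}}

```text
time_s: 4.1
tcp_pos: [0.6237, 0.2715, 0.0062]
ee_rot: [[-0.942, -0.334, 0.001], [-0.334, 0.942, 0.0], [-0.001, -0.0, -1.0]]
wrist_force: [-0.4, -0.7, 3.7]
gripper_width: 0.683
gripper_force: 30.0
```

Request:
{"fn": "step_arm", "kwargs": {
  "targets": "0 0 -0.5 0; 0 0 -1.5 0; 0 0 -2 0; 0 0 -2 0; 0 0 -2 0; 0 0 -2 0; 0 0 0 0"
}}

```text
time_s: 4.68
tcp_pos: [0.6252, 0.2726, 0.1093]
ee_rot: [[-0.942, -0.335, 0.006], [-0.335, 0.942, 0.004], [-0.007, 0.001, -1.0]]
wrist_force: [1.3, 1.4, -2.5]
gripper_width: 0.687
gripper_force: 30.0
```

Run:
```python
from h import *
c=cap('top','a1.png'); cap('side','a1s.png')
m=np.hstack([cv2.resize(cv2.imread('pics/a1.png'),(400,300)),cv2.resize(cv2.imread('pics/a1s.png')[200:440,130:450],(400,300))])
cv2.imwrite('pics/a1m.png',m)
go(.514,-.0355,.1,-172)
```

```text
t 4.78 p [0.6227 0.2715 0.1047] yaw -160.5 tool z [-0.001  0.001 -1.   ] | turn 11.5 then shift [ 15.04 -28.89   0.47] dist 32.6 w 5.97 gf 30.0 F [ 0.1 -0.1 -5. ]
```

View pics/a1m.png

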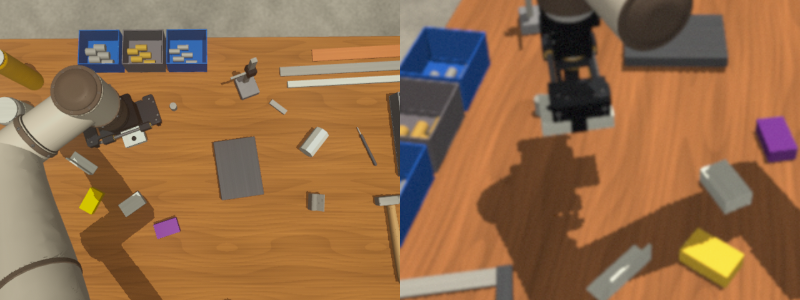

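The wide block is gripped (5.97 cm opening, about 5 N of weight) and hangs level. I'll carry it to the plate.

Request:
{"fn": "step_arm", "kwargs": {
  "targets": "0 0 0 6; 0 0 0 5.5; 1 -2 0 0; 1.5 -2.9 0 0; 1.5 -2.9 0 0; 1.5 -2.9 0 0; 1.5 -2.9 0 0; 1.5 -2.9 0 0; 1.5 -2.9 0 0; 1.5 -2.9 0 0; 1.5 -2.9 0 0; 1 -2 0 0"
}}

```text
time_s: 5.78
tcp_pos: [0.5191, -0.0199, 0.1031]
ee_rot: [[-0.99, -0.137, -0.006], [-0.137, 0.991, -0.001], [0.006, 0.0, -1.0]]
wrist_force: [-0.3, 0.5, -4.3]
gripper_width: 0.684
gripper_force: 30.0
```

Request:
{"fn": "step_arm", "kwargs": {
  "targets": "1 -1.7 0.5 0; 0 0 1 0; 0 0 1 0; 0 0 0 0; 0 0 0 0"
}}

```text
time_s: 6.2
tcp_pos: [0.5145, -0.0352, 0.0789]
ee_rot: [[-0.99, -0.14, -0.003], [-0.14, 0.99, -0.001], [0.003, -0.0, -1.0]]
wrist_force: [0.0, 0.4, -4.3]
gripper_width: 0.686
gripper_force: 30.0
```

Run:
```python
from h import *
go(.514,-.0355,.036,-172)
```

```text
t 6.2 p [ 0.5145 -0.0352  0.0789] yaw -171.9 tool z [-0.003 -0.001 -1.   ] | turn 0.1 then shift [ 0.06 -0.03  4.29] dist 4.3 w 5.97 gf 30.0 F [ 0.   0.4 -4.3]
```

Request:
{"fn": "step_arm", "kwargs": {
  "targets": "0 0 1 0; 0 0 1 0; 0 0 1 0; 0 0 0.6 0; 0 0 0.3 0; 0 0 0.2 0; 0 0 0.15 0; 0 0 0 0; 0 0 0 0"
}}

```text
time_s: 6.95
tcp_pos: [0.5155, -0.0356, 0.0383]
ee_rot: [[-0.99, -0.139, 0.001], [-0.139, 0.99, 0.0], [-0.001, -0.0, -1.0]]
wrist_force: [0.1, 0.3, -3.6]
gripper_width: 0.685
gripper_force: 30.0
```

Request:
{"fn": "step_arm", "kwargs": {
  "targets": "0 0 0.1 0; 0 0 0.1 0; 0 0 0 0; 0 0 0 0"
}}

```text
time_s: 7.28
tcp_pos: [0.5153, -0.0356, 0.0362]
ee_rot: [[-0.99, -0.139, 0.0], [-0.139, 0.99, 0.0], [-0.0, 0.0, -1.0]]
wrist_force: [0.6, -0.4, -3.7]
gripper_width: 0.684
gripper_force: 30.0
```

Request:
{"fn": "step_arm", "kwargs": {
  "targets": "0 0 0.1 0; 0 0 0 0; 0 0 0 0"
}}

```text
time_s: 7.53
tcp_pos: [0.5153, -0.0356, 0.0361]
ee_rot: [[-0.99, -0.14, 0.001], [-0.14, 0.99, -0.0], [-0.001, -0.0, -1.0]]
wrist_force: [-3.2, 1.7, 5.7]
gripper_width: 0.687
gripper_force: 30.0
```

Contact shows as the wrist force changing sign (+5.7 N), so I release and retreat.

Request:
{"fn": "step_arm", "kwargs": {
  "targets": "0 0 0 0; 0 0 0 0; 0 0 0 0; 0 0 0 0; 0 0 0 0; 0 0 0 0",
  "claw": 8.7
}}

```text
time_s: 8.03
tcp_pos: [0.5153, -0.0357, 0.035]
ee_rot: [[-0.99, -0.139, 0.0], [-0.139, 0.99, -0.0], [-0.0, -0.0, -1.0]]
wrist_force: [-1.2, -0.4, -0.0]
gripper_width: 0.984
gripper_force: 0.0
```

Request:
{"fn": "step_arm", "kwargs": {
  "targets": "0 0 -1 0; 0 0 -2 0; 0 0 -3 0; 0 0 -3 0; 0 0 0 0"
}}

```text
time_s: 8.45
tcp_pos: [0.5194, -0.0353, 0.1318]
ee_rot: [[-0.99, -0.141, 0.013], [-0.141, 0.99, 0.001], [-0.013, -0.001, -1.0]]
wrist_force: [0.9, 1.3, 0.5]
gripper_width: 0.999
gripper_force: 0.0
```

Run:
```python
from h import *
go(.406,.290,.12,-144.2)
```

```text
t 8.45 p [ 0.5194 -0.0353  0.1318] yaw -171.9 tool z [ 0.013  0.001 -1.   ] | turn -27.7 then shift [-9.83 33.02  1.18] dist 34.5 w 8.69 gf 0.0 F [0.9 1.3 0.5]
```

Request:
{"fn": "step_arm", "kwargs": {
  "targets": "0 0 0 -5.5; 0 0 0 -5.5; 0 0 0 -5.5; 0 0 0 -5.5; 0 0 0 -5.6; -1 2.5 0 0; -1 3.3 0 0; -1 3.3 0 0; -1 3.3 0 0; -1 3.3 0 0; -1 3.3 0 0; -1 3.3 0 0"
}}

```text
time_s: 9.45
tcp_pos: [0.4416, 0.1879, 0.1258]
ee_rot: [[-0.813, -0.582, 0.001], [-0.582, 0.813, 0.001], [-0.001, -0.0, -1.0]]
wrist_force: [0.2, 0.7, 0.5]
gripper_width: 1.002
gripper_force: 0.0
```

Request:
{"fn": "step_arm", "kwargs": {
  "targets": "-1 3.3 0 0; -1 3.3 0 0; -1 3.3 1 0; 0 0.5 1.5 0; 0 0 1.5 0; 0 0 0 0; 0 0 0 0"
}}

```text
time_s: 10.03
tcp_pos: [0.4058, 0.2882, 0.085]
ee_rot: [[-0.813, -0.583, -0.001], [-0.583, 0.813, -0.001], [0.001, -0.001, -1.0]]
wrist_force: [-0.4, 0.9, 0.9]
gripper_width: 1.001
gripper_force: 0.0
```

Run:
```python
from h import *
go(.406,.290,.005,-144.2)
c=cap('top','b1.png')
cv2.imwrite('pics/b1c.png',cv2.resize(c['frame'][150:390,150:470],(800,600),interpolation=cv2.INTER_CUBIC))
```

```text
t 10.03 p [0.4058 0.2882 0.085 ] yaw -144.4 tool z [-0.001 -0.001 -1.   ] | turn -0.2 then shift [-0.12  0.14  8.  ] dist 8.0 w 8.71 gf 0.0 F [-0.4  0.9  0.9]
```

View pics/b1c.png

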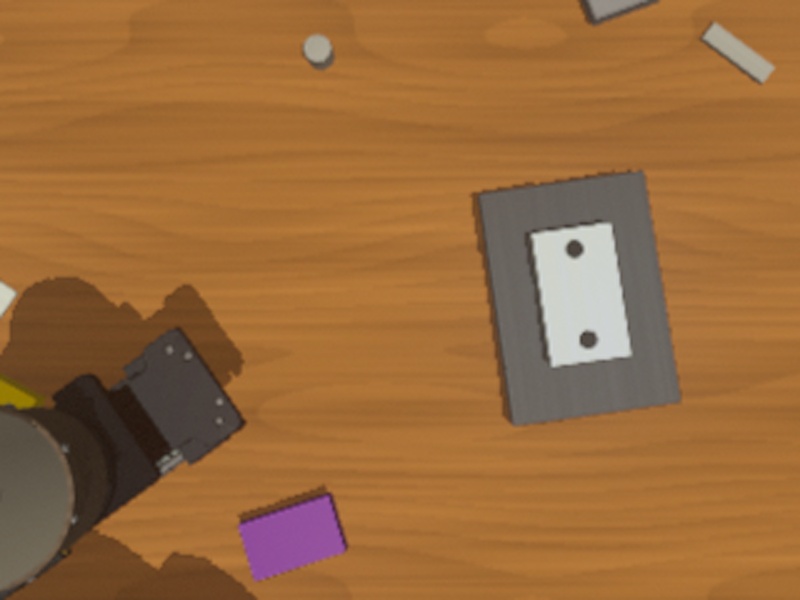

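The wide block sits squarely in the middle of the plate (crop centre about (582,294)), free of the gripper. I go down on the narrow block.

Request:
{"fn": "step_arm", "kwargs": {
  "targets": "-0.1 0.1 1.5 0; 0 0 1.5 0; 0 0 1.5 0; 0 0 1.5 0; 0 0 1 0; 0 0 0.6 0; 0 0 0.4 0; 0 0 0 0; 0 0 0 0"
}}

```text
time_s: 10.83
tcp_pos: [0.4068, 0.2901, 0.0057]
ee_rot: [[-0.813, -0.582, 0.001], [-0.582, 0.813, 0.001], [-0.001, 0.0, -1.0]]
wrist_force: [-0.2, 0.3, 0.3]
gripper_width: 1.0
gripper_force: 0.0
```

Request:
{"fn": "step_arm", "kwargs": {
  "targets": "0 0 0 0; 0 0 0 0; 0 0 0 0; 0 0 0 0; 0 0 0 0; 0 0 0 0; 0 0 0 0; 0 0 0 0; 0 0 0 0",
  "claw": 3.5
}}

```text
time_s: 11.58
tcp_pos: [0.4065, 0.2901, 0.0055]
ee_rot: [[-0.813, -0.583, 0.001], [-0.583, 0.813, 0.001], [-0.001, 0.0, -1.0]]
wrist_force: [-1.4, 0.5, 5.3]
gripper_width: 0.823
gripper_force: 30.0
```

Run:
```python
from h import *
c=cap('top')
P=np.array([pix2w(c,149.5+a/2.5,149.5+b/2.5,.054)[:2] for a,b in [(532,233),(612,223),(632,354),(551,366)]])
e=np.diff(np.vstack([P,P[:1]]),axis=0)
print(P.mean(0).round(4),np.linalg.norm(e,axis=1).round(4),np.degrees(np.arctan2(e[:,1],e[:,0])).round(1))
g=cv2.cvtColor(c['frame'],cv2.COLOR_BGR2GRAY)[220:310,350:412]
_,m=cv2.threshold(g,150,255,0); k=max(cv2.findContours(m,0,2)[0],key=cv2.contourArea); R=cv2.minAreaRect(k); b=cv2.boxPoints(R)+[350,220]
P=np.array([pix2w(c,*q,.054)[:2] for q in b]); print(P.mean(0),R)
go(.406,.290,.005,-144.2)
```

```text
[ 0.5155 -0.0348] [0.0604 0.0984 0.0607 0.0998] [ -83.1 -172.5   98.1    7.4]
[ 0.51498135 -0.03450097] ((32.020225524902344, 47.381507873535156), (54.43647384643555, 32.616268157958984), 81.25383758544922)
t 11.63 p [0.4065 0.2901 0.0055] yaw -144.4 tool z [ 0.     0.001 -1.   ] | turn -0.2 then shift [0.04 0.02 0.05] dist 0.1 w 7.16 gf 30.0 F [-1.5 -0.9  5.6]
```

The opening of 7.16 cm shows I'm holding the narrow block by its ends, because its long axis is at 126° and I had swapped the axes. The grip is firm and still clears on release, so I keep it and turn accordingly (tool yaw -82.5). The wide block is at (0.515, -0.035).

Request:
{"fn": "step_arm", "kwargs": {
  "targets": "0 0 -0.5 0; 0 0 -1.5 0; 0 0 -2.5 0; 0 0 -2.5 0; 0 0 -2.5 0; 0 0 -1.5 0; 0 0 0 0; 0 0 0 0"
}}

```text
time_s: 12.3
tcp_pos: [0.406, 0.2897, 0.1151]
ee_rot: [[-0.813, -0.582, -0.0], [-0.582, 0.813, 0.001], [-0.0, 0.001, -1.0]]
wrist_force: [-0.8, -0.4, -1.1]
gripper_width: 0.823
gripper_force: 30.0
```

Request:
{"fn": "step_arm", "kwargs": {
  "targets": "0 0 0 -6.2; 0 0 0 -6.2; 0 0 0 -6.2; 0 0 0 -6.2; 0 0 0 -6.2; 0 0 0 -6.2; 0 0 0 -6.2; 0 0 0 -6.2; 0 0 0 -6.2; 0 0 0 -6.1; 0 0 0 0; 0 0 0 0"
}}

```text
time_s: 13.3
tcp_pos: [0.4055, 0.2889, 0.1134]
ee_rot: [[0.128, -0.992, -0.002], [-0.992, -0.128, -0.003], [0.002, 0.003, -1.0]]
wrist_force: [0.8, -0.5, -1.8]
gripper_width: 0.824
gripper_force: 30.0
```

Run:
```python
from h import *
go(.515,-.0347,.11,-82.5)
```

```text
t 13.3 p [0.4055 0.2889 0.1134] yaw -82.7 tool z [-0.002 -0.003 -1.   ] | turn -0.2 then shift [33.51 -6.63  0.34] dist 34.2 w 7.17 gf 30.0 F [ 0.8 -0.5 -1.8]
```

Request:
{"fn": "step_arm", "kwargs": {
  "targets": "2 -0.4 0 0; 3 -0.6 0 0; 3 -0.6 0 0; 3 -0.6 0 0; 3 -0.6 0 0; 3 -0.6 0 0; 3 -0.6 0 0; 3 -0.6 0 0; 3 -0.6 0 0; 3 -0.6 0 0; 2.5 -0.5 0 0; 2 -0.4 0 0"
}}

```text
time_s: 14.3
tcp_pos: [0.5163, -0.0356, 0.1141]
ee_rot: [[0.127, -0.992, -0.002], [-0.992, -0.127, -0.0], [0.0, 0.002, -1.0]]
wrist_force: [0.1, 0.3, -2.5]
gripper_width: 0.826
gripper_force: 30.0
```

Request:
{"fn": "step_arm", "kwargs": {
  "targets": "0 -0.5 1 0; 0 0 1 0; 0 0 0.5 0; 0 0 0 0; 0 0 0 0"
}}

```text
time_s: 14.72
tcp_pos: [0.5207, -0.0322, 0.0892]
ee_rot: [[0.132, -0.991, -0.002], [-0.991, -0.132, -0.001], [0.0, 0.002, -1.0]]
wrist_force: [-0.7, 0.8, -0.9]
gripper_width: 0.827
gripper_force: 30.0
```

Run:
```python
from h import *
go(.515,-.0347,.0605,-82.5)
```

```text
t 14.72 p [ 0.5207 -0.0322  0.0892] yaw -82.4 tool z [-0.002 -0.001 -1.   ] | turn 0.1 then shift [0.17 0.59 2.87] dist 2.9 w 7.19 gf 30.0 F [-0.7  0.8 -0.9]
```

Request:
{"fn": "step_arm", "kwargs": {
  "targets": "0.15 0.6 1 0; 0 0 0.8 0; 0 0 0.5 0; 0 0 0.3 0; 0 0 0 0; 0 0 0 0; 0 0 0 0"
}}

```text
time_s: 15.3
tcp_pos: [0.5163, -0.035, 0.0644]
ee_rot: [[0.131, -0.991, 0.001], [-0.991, -0.131, 0.0], [0.0, -0.001, -1.0]]
wrist_force: [-1.0, -0.1, -1.1]
gripper_width: 0.827
gripper_force: 30.0
```

Run:
```python
from h import *
go(.515,-.0347,.0605,-82.5)
```

```text
t 15.3 p [ 0.5163 -0.035   0.0644] yaw -82.5 tool z [ 0.001  0.    -1.   ] | turn 0.0 then shift [-0.05  0.12  0.39] dist 0.4 w 7.2 gf 30.0 F [-1.  -0.1 -1.1]
```

Request:
{"fn": "step_arm", "kwargs": {
  "targets": "0 0.1 0.15 0; 0 0 0.1 0; 0 0 0 0; 0 0 0 0"
}}

```text
time_s: 15.63
tcp_pos: [0.5147, -0.0353, 0.0616]
ee_rot: [[0.131, -0.991, 0.0], [-0.991, -0.131, -0.0], [0.0, -0.0, -1.0]]
wrist_force: [-0.2, 1.0, -2.0]
gripper_width: 0.822
gripper_force: 30.0
```

Request:
{"fn": "step_arm", "kwargs": {
  "targets": "0 0 0.1 0; 0 0 0 0; 0 0 0 0"
}}

```text
time_s: 15.88
tcp_pos: [0.5147, -0.0353, 0.0605]
ee_rot: [[0.131, -0.991, -0.0], [-0.991, -0.131, -0.0], [-0.0, 0.0, -1.0]]
wrist_force: [-0.8, 0.3, -2.7]
gripper_width: 0.824
gripper_force: 30.0
```

Request:
{"fn": "step_arm", "kwargs": {
  "targets": "0 0 0.1 0; 0 0 0 0; 0 0 0 0"
}}

```text
time_s: 16.13
tcp_pos: [0.5148, -0.0353, 0.0596]
ee_rot: [[0.131, -0.991, 0.0], [-0.991, -0.131, 0.0], [0.0, -0.0, -1.0]]
wrist_force: [0.5, 0.3, -0.7]
gripper_width: 0.828
gripper_force: 30.0
```

Request:
{"fn": "step_arm", "kwargs": {
  "targets": "0 0 0.05 0; 0 0 0 0; 0 0 0 0"
}}

```text
time_s: 16.38
tcp_pos: [0.5149, -0.0353, 0.0595]
ee_rot: [[0.131, -0.991, 0.0], [-0.991, -0.131, -0.0], [0.0, -0.0, -1.0]]
wrist_force: [-1.7, 0.8, 4.7]
gripper_width: 0.823
gripper_force: 30.0
```

Request:
{"fn": "step_arm", "kwargs": {
  "targets": "0 0 0 0; 0 0 0 0; 0 0 0 0; 0 0 0 0; 0 0 0 0; 0 0 0 0",
  "claw": 8.7
}}

```text
time_s: 16.88
tcp_pos: [0.5148, -0.0353, 0.0589]
ee_rot: [[0.131, -0.991, -0.0], [-0.991, -0.131, -0.0], [0.0, 0.0, -1.0]]
wrist_force: [-0.2, 0.6, 0.7]
gripper_width: 1.0
gripper_force: 0.0
```

Request:
{"fn": "step_arm", "kwargs": {
  "targets": "0 0 -1 0; 0 0 -2 0; 0 0 -3 0; 0 0 -3 0; 0 0 0 0; 0 0 0 -6.5; 0 0 0 -6.5; 0 0 0 -6.5; 0 0 0 -6.5; 0 0 0 -6.5; 0 0 0 -6.5"
}}

```text
time_s: 17.8
tcp_pos: [0.5149, -0.0353, 0.1498]
ee_rot: [[0.729, -0.684, 0.001], [-0.684, -0.729, 0.0], [0.001, -0.001, -1.0]]
wrist_force: [1.1, 0.6, 0.5]
gripper_width: 1.0
gripper_force: 0.0
```

Request:
{"fn": "step_arm", "kwargs": {
  "targets": "0 0 0 -6.5; 0 0 0 -6.5; 0 0 0 -6.5; 0 0 0 -6.5; 0 0 0 -6.5; 0 0 0 -6.9; 0 0 0 0; 0 0 0 0"
}}

```text
time_s: 18.47
tcp_pos: [0.5149, -0.0353, 0.1495]
ee_rot: [[0.997, -0.074, 0.001], [-0.074, -0.997, 0.0], [0.001, -0.0, -1.0]]
wrist_force: [-0.7, -0.9, 0.0]
gripper_width: 0.998
gripper_force: 0.0
```

Run:
```python
from h import *
go(.409,-.272,.12,-4.1)
```

```text
t 18.47 p [ 0.5149 -0.0353  0.1495] yaw -4.3 tool z [ 0.001  0.    -1.   ] | turn -0.2 then shift [-8.87 24.37  2.95] dist 26.1 w 8.68 gf 0.0 F [-0.7 -0.9  0. ]
```

Request:
{"fn": "step_arm", "kwargs": {
  "targets": "-0.7 2 0 0; -1.1 3 0 0; -1.1 3 0 0; -1.1 3 0 0; -1.1 3 0 0; -1.1 3 0 0; -1.1 3 0 0; -1.1 3 1 0; -0.5 1.4 2 0; 0 0 2 0; 0 0 0 0; 0 0 0 0"
}}

```text
time_s: 19.47
tcp_pos: [0.4081, -0.2725, 0.0988]
ee_rot: [[0.997, -0.073, -0.002], [-0.073, -0.997, 0.0], [-0.002, -0.0, -1.0]]
wrist_force: [0.4, -0.2, 0.3]
gripper_width: 1.002
gripper_force: 0.0
```

Run:
```python
from h import *
import pickle
go(.409,-.272,.006,-4.1)
c=cap('top'); pickle.dump(c,open('c1.pkl','wb'))
f=c['frame']
m=np.hstack([cv2.resize(f[220:320,340:420],(400,500),interpolation=cv2.INTER_CUBIC),cv2.resize(f[270:370,460:540],(400,500),interpolation=cv2.INTER_CUBIC)])
cv2.imwrite('pics/c1.png',m)
```

```text
t 19.47 p [ 0.4081 -0.2725  0.0988] yaw -4.2 tool z [-0.002  0.    -1.   ] | turn -0.1 then shift [ 0.09 -0.05  9.28] dist 9.3 w 8.72 gf 0.0 F [ 0.4 -0.2  0.3]
```

View pics/c1.png

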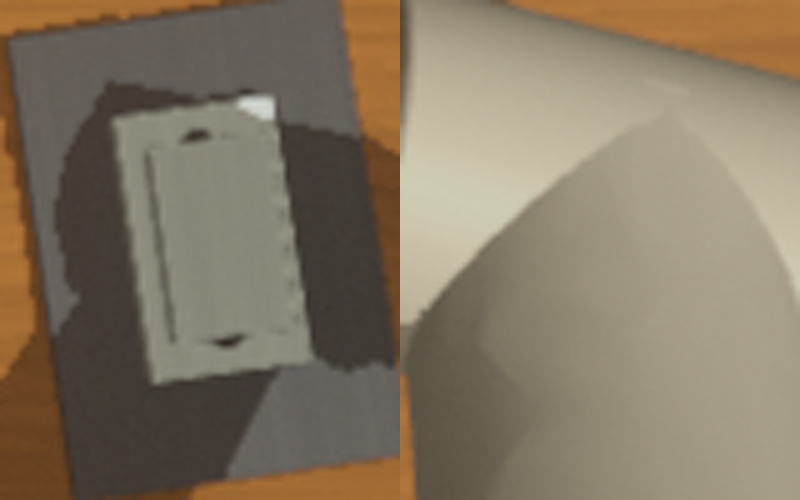

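The narrow block lies centred on the wide one, with a hole showing at each end of it. The arm hides the V-block from above. I go down on it.

Run:
```python
from h import *
import pickle
c=pickle.load(open('c1.pkl','rb'))
for n,pts,z in(('nar',[(162,145),(275,135),(298,330),(178,342)],.078),('wide',[(112,118),(274,95),(312,360),(152,384)],.054)):
    P=np.array([pix2w(c,339.5+a/5,219.5+b/5,z)[:2] for a,b in pts]);e=np.diff(np.vstack([P,P[:1]]),axis=0)
    print(n,P.mean(0).round(4),np.linalg.norm(e,axis=1).round(4),np.degrees(np.arctan2(e[:,1],e[:,0])).round(1))
```

```text
nar [ 0.5143 -0.0374] [0.0412 0.0709 0.0435 0.0714] [ -85.2 -174.4   95.4    3.8]
wide [ 0.515  -0.0345] [0.0613 0.0994 0.0599 0.0998] [ -82.2 -173.    98.2    7.8]
```

Request:
{"fn": "step_arm", "kwargs": {
  "targets": "0.1 0 1.5 0; 0 0 2 0; 0 0 2 0; 0 0 1.5 0; 0 0 1 0; 0 0 0.7 0; 0 0 0.5 0; 0 0 0 0; 0 0 0 0"
}}

```text
time_s: 20.27
tcp_pos: [0.4104, -0.2724, 0.0078]
ee_rot: [[0.997, -0.071, 0.001], [-0.071, -0.997, -0.001], [0.001, 0.0, -1.0]]
wrist_force: [0.7, -0.6, -0.6]
gripper_width: 1.002
gripper_force: 0.0
```

Request:
{"fn": "step_arm", "kwargs": {
  "targets": "0 0 0 0; 0 0 0 0; 0 0 0 0; 0 0 0 0; 0 0 0 0; 0 0 0 0; 0 0 0 0; 0 0 0 0; 0 0 0 0; 0 0 0 0; 0 0 0 0; 0 0 0 0",
  "claw": 3
}}

```text
time_s: 21.27
tcp_pos: [0.4097, -0.2726, 0.0071]
ee_rot: [[0.997, -0.071, 0.0], [-0.071, -0.997, -0.0], [0.0, 0.0, -1.0]]
wrist_force: [0.4, -1.5, -0.7]
gripper_width: 0.437
gripper_force: 30.0
```

Gripped at 38.0 mm, so I lift and carry.

Request:
{"fn": "step_arm", "kwargs": {
  "targets": "0 0 -0.5 0; 0 0 -1.5 0; 0 0 -2.5 0; 0 0 -3 0; 0 0 -3 0; 0 0 -2 0; 0 0 -1 0; 0 0 0 -5.5; 0 0 0 -5.5; 0 0 0 0; 0 0 0 0"
}}

```text
time_s: 22.18
tcp_pos: [0.4086, -0.2718, 0.1414]
ee_rot: [[0.993, 0.118, -0.002], [0.118, -0.993, 0.001], [-0.002, -0.001, -1.0]]
wrist_force: [-0.0, 0.9, -4.4]
gripper_width: 0.434
gripper_force: 30.0
```

Run:
```python
from h import *
go(.5145,-.036,.12,7)
```

```text
t 22.18 p [ 0.4086 -0.2718  0.1414] yaw 6.8 tool z [-0.002  0.001 -1.   ] | turn -0.2 then shift [ 13.39 -22.12   2.14] dist 25.9 w 3.77 gf 30.0 F [-0.   0.9 -4.4]
```

Request:
{"fn": "step_arm", "kwargs": {
  "targets": "0.9 -1.5 0 0; 1.5 -2.5 0 0; 1.5 -2.5 0 0; 1.5 -2.5 0 0; 1.5 -2.5 0 0; 1.5 -2.5 0 0; 1.5 -2.5 0 0; 1.5 -2.5 0 0; 1.2 -1.9 0 0; 0.8 -1.2 0 0; 0 0 0 0; 0 0 0 0"
}}

```text
time_s: 23.18
tcp_pos: [0.5155, -0.0365, 0.1414]
ee_rot: [[0.993, 0.12, -0.002], [0.12, -0.993, -0.0], [-0.002, 0.0, -1.0]]
wrist_force: [-0.1, -0.4, -3.8]
gripper_width: 0.436
gripper_force: 30.0
```

Request:
{"fn": "step_arm", "kwargs": {
  "targets": "0 0 0.8 0; 0 0 1 0; 0 0 0.8 0; 0 0 0 0; 0 0 0 0; 0 0 0 0"
}}

```text
time_s: 23.68
tcp_pos: [0.5161, -0.0373, 0.116]
ee_rot: [[0.993, 0.12, -0.0], [0.12, -0.993, -0.0], [-0.0, 0.0, -1.0]]
wrist_force: [0.5, 0.5, -4.5]
gripper_width: 0.433
gripper_force: 30.0
```

Run:
```python
from h import *
go(.5145,-.036,.085,7)
c=cap('side','d1.png')
cv2.imwrite('pics/d1c.png',cv2.resize(c['frame'][130:280,260:460],(800,600),interpolation=cv2.INTER_CUBIC))
```

```text
t 23.68 p [ 0.5161 -0.0373  0.116 ] yaw 6.9 tool z [-0. -0. -1.] | turn -0.1 then shift [-0.14 -0.15  3.1 ] dist 3.1 w 3.77 gf 30.0 F [ 0.5  0.5 -4.5]
```

View pics/d1c.png

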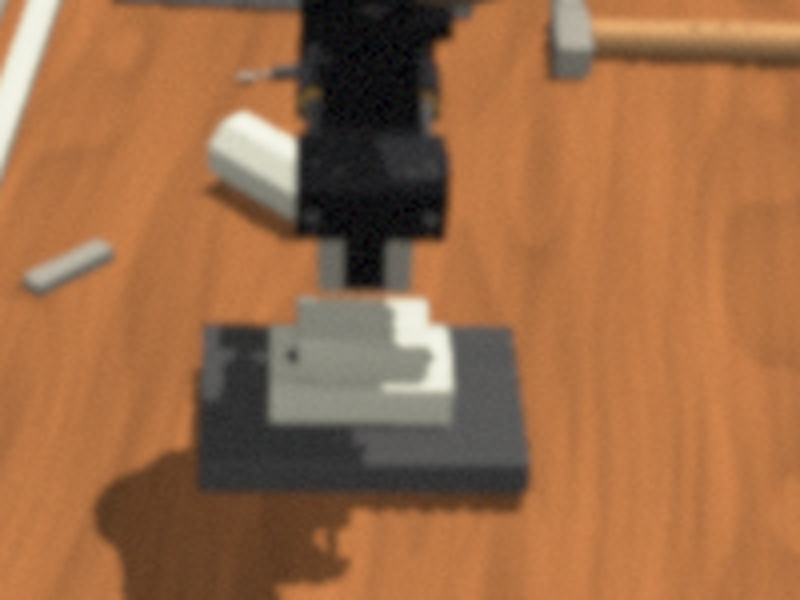

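The V-block hangs level, centred about the finger (crop x 318 to 410, finger 345 to 383), above the stack. I'm lowering it.

Request:
{"fn": "step_arm", "kwargs": {
  "targets": "-0.15 -0.15 0.8 0; 0 0 0.8 0; 0 0 0.6 0; 0 0 0.3 0; 0 0 0.2 0; 0 0 0 0; 0 0 0 0; 0 0 0 0"
}}

```text
time_s: 24.4
tcp_pos: [0.5147, -0.0355, 0.0893]
ee_rot: [[0.993, 0.121, 0.001], [0.121, -0.993, 0.0], [0.001, 0.0, -1.0]]
wrist_force: [-0.2, -0.4, -4.8]
gripper_width: 0.433
gripper_force: 30.0
```

Request:
{"fn": "step_arm", "kwargs": {
  "targets": "0 0 0.1 0; 0 0 0.1 0; 0 0 0 0; 0 0 0 0"
}}

```text
time_s: 24.73
tcp_pos: [0.5143, -0.0356, 0.0871]
ee_rot: [[0.993, 0.12, -0.0], [0.12, -0.993, 0.0], [-0.0, -0.0, -1.0]]
wrist_force: [-0.4, 0.1, -3.6]
gripper_width: 0.438
gripper_force: 30.0
```

Request:
{"fn": "step_arm", "kwargs": {
  "targets": "0 0 0.1 0; 0 0 0 0; 0 0 0 0"
}}

```text
time_s: 24.98
tcp_pos: [0.5143, -0.0356, 0.086]
ee_rot: [[0.993, 0.12, -0.0], [0.12, -0.993, -0.0], [-0.0, 0.0, -1.0]]
wrist_force: [-0.1, -0.7, -4.6]
gripper_width: 0.429
gripper_force: 30.0
```

Request:
{"fn": "step_arm", "kwargs": {
  "targets": "0 0 0.1 0; 0 0 0 0; 0 0 0 0"
}}

```text
time_s: 25.23
tcp_pos: [0.5145, -0.0355, 0.0851]
ee_rot: [[0.993, 0.12, 0.0], [0.12, -0.993, 0.0], [0.0, 0.0, -1.0]]
wrist_force: [0.7, 0.2, -4.4]
gripper_width: 0.436
gripper_force: 30.0
```

Request:
{"fn": "step_arm", "kwargs": {
  "targets": "0 0 0.1 0; 0 0 0 0; 0 0 0 0"
}}

```text
time_s: 25.48
tcp_pos: [0.5145, -0.0355, 0.0851]
ee_rot: [[0.993, 0.121, 0.001], [0.121, -0.993, -0.0], [0.001, 0.0, -1.0]]
wrist_force: [-2.5, 1.3, 6.6]
gripper_width: 0.437
gripper_force: 30.0
```

Request:
{"fn": "step_arm", "kwargs": {
  "targets": "0 0 0 0; 0 0 0 0; 0 0 0 0; 0 0 0 0; 0 0 0 0; 0 0 0 0; 0 0 0 0",
  "claw": 8.7
}}

```text
time_s: 26.07
tcp_pos: [0.5144, -0.0356, 0.084]
ee_rot: [[0.993, 0.12, 0.0], [0.12, -0.993, -0.0], [0.0, 0.0, -1.0]]
wrist_force: [0.4, 0.4, 0.5]
gripper_width: 0.879
gripper_force: 0.0
```

Request:
{"fn": "step_arm", "kwargs": {
  "targets": "0 0 -0.8 0; 0 0 -2 0; 0 0 -3 0; 0 0 -2.5 0; 0 0 0 0; 0 0 0 6.5; 0 0 0 6.5; 0 0 0 6.5; 0 0 0 6.5; 0 0 0 6.5; 0 0 0 6.5; 0 0 0 6"
}}

```text
time_s: 27.07
tcp_pos: [0.5143, -0.0356, 0.1673]
ee_rot: [[0.784, -0.621, 0.0], [-0.621, -0.784, 0.0], [0.0, -0.0, -1.0]]
wrist_force: [0.1, 1.0, 0.5]
gripper_width: 1.0
gripper_force: 0.0
```

Run:
```python
from h import *
go(.592,-.273,.15,-38)
c=cap('top'); f=c['frame']
cv2.imwrite('pics/e1.png',cv2.resize(f[190:262,460:556],(800,600),interpolation=cv2.INTER_CUBIC))
```

```text
t 27.07 p [ 0.5143 -0.0356  0.1673] yaw -38.4 tool z [ 0.  0. -1.] | turn -0.4 then shift [20.74 13.92  1.73] dist 25.0 w 8.7 gf 0.0 F [0.1 1.  0.5]
```

View pics/e1.png

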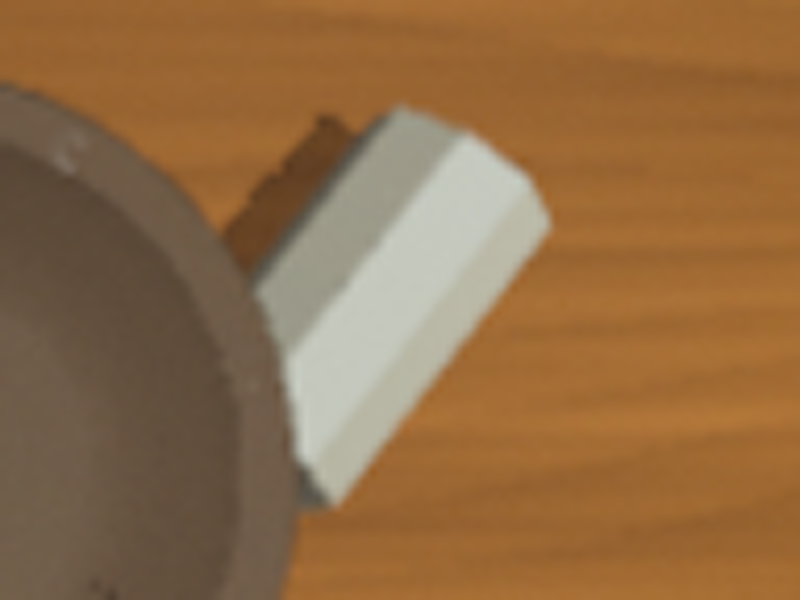

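Run:
```python
from h import *
c=cap('top')
P=[pix2w(c,459.5+a/8.333,189.5+b/8.333,.044)[:2] for a,b in [(468,135),(527,182),(315,465),(297,352)]]
print([p.round(4) for p in P],np.linalg.norm(P[0]-P[1]),np.linalg.norm(P[1]-P[2]))
d=P[2]-P[1]; d2=P[3]-P[0]; print(np.degrees(np.arctan2(d[1],d[0])),np.degrees(np.arctan2(d2[1],d2[0])))
# lower edge right: vertices z=.031
A=pix2w(c,459.5+550/8.333,189.5+220/8.333,.0311)[:2];B=pix2w(c,459.5+335/8.333,189.5+505/8.333,.0311)[:2];e=B-A
print(np.linalg.norm(e),np.degrees(np.arctan2(e[1],e[0])))
a=np.radians(142.3);u=np.array([np.cos(a),np.sin(a)]); print('c',(P[0]+P[1])/2+.042*u, (A+B)/2+.022*np.array([u[1],-u[0]]))
```

```text
[array([ 0.6313, -0.2919]), array([ 0.6203, -0.3049]), array([ 0.5557, -0.2539]), array([ 0.5815, -0.2509])] 0.016936476694539553 0.08226186455562476
141.73096767012595 140.47036343708325
0.08416220353032447 141.50161195040587
c [ 0.59255772 -0.27271491] [ 0.59400523 -0.27163057]
```

Request:
{"fn": "step_arm", "kwargs": {
  "targets": "1.6 1 0 0; 2.4 1.6 0 0; 2.4 1.6 0 0; 2.4 1.6 0 0; 2.4 1.6 0 0; 2.4 1.6 1 0; 2.4 1.6 2 0; 2.4 1.6 2 0; 1.6 1 2 0; 0.9 0.5 0 0; 0 0 0 0; 0 0 0 0"
}}

```text
time_s: 28.17
tcp_pos: [0.5948, -0.2724, 0.0979]
ee_rot: [[0.788, -0.616, 0.001], [-0.616, -0.788, -0.0], [0.001, -0.0, -1.0]]
wrist_force: [0.2, -0.7, -0.1]
gripper_width: 0.997
gripper_force: 0.0
```

Run:
```python
from h import *
go(.593,-.2725,.006,-38.4)
import pickle; c=cap('top'); pickle.dump(c,open('f1.pkl','wb')); f=c['frame']
cv2.imwrite('pics/f1.png',cv2.resize(f[220:320,320:440],(720,600),interpolation=cv2.INTER_CUBIC))
```

```text
t 28.17 p [ 0.5948 -0.2724  0.0979] yaw -38.0 tool z [ 0.001 -0.    -1.   ] | turn 0.4 then shift [-0.14  0.12  9.19] dist 9.2 w 8.68 gf 0.0 F [ 0.2 -0.7 -0.1]
```

View pics/f1.png

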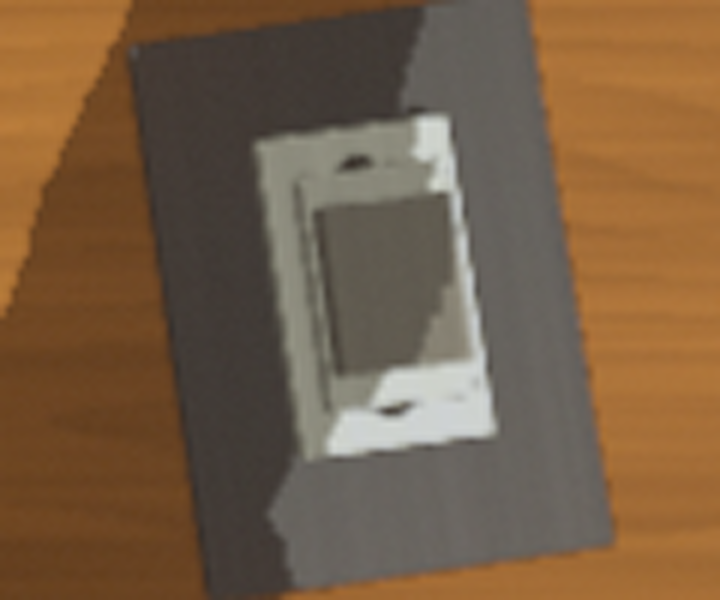

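The V-block stands on the stack (crop (328,208), (450,193), (472,360), (343,375)), well centred. I go down on the bar.

Run:
```python
from h import *
import pickle
c=pickle.load(open('f1.pkl','rb'))
P=np.array([pix2w(c,319.5+a/6,219.5+b/6,.112)[:2] for a,b in [(328,208),(450,193),(472,360),(343,375)]]);e=np.diff(np.vstack([P,P[:1]]),axis=0)
print(P.mean(0).round(4),np.linalg.norm(e,axis=1).round(4),np.degrees(np.arctan2(e[:,1],e[:,0])).round(1))
```

```text
[ 0.5133 -0.0345] [0.0357 0.0486 0.0375 0.0484] [ -83.3 -173.6   96.3    4.3]
```

Request:
{"fn": "step_arm", "kwargs": {
  "targets": "-0.1 0.1 1.5 0.4; 0 0 2 0; 0 0 2 0; 0 0 1.5 0; 0 0 1 0; 0 0 0.7 0; 0 0 0.4 0; 0 0 0 0; 0 0 0 0"
}}

```text
time_s: 28.97
tcp_pos: [0.5936, -0.2724, 0.007]
ee_rot: [[0.783, -0.622, 0.002], [-0.622, -0.783, -0.0], [0.002, -0.001, -1.0]]
wrist_force: [0.4, 0.1, 0.3]
gripper_width: 1.002
gripper_force: 0.0
```

Request:
{"fn": "step_arm", "kwargs": {
  "targets": "0 0 0 0; 0 0 0 0; 0 0 0 0; 0 0 0 0; 0 0 0 0; 0 0 0 0; 0 0 0 0; 0 0 0 0; 0 0 0 0; 0 0 0 0; 0 0 0 0; 0 0 0 0",
  "claw": 3.5
}}

```text
time_s: 29.97
tcp_pos: [0.593, -0.2725, 0.006]
ee_rot: [[0.783, -0.622, 0.0], [-0.622, -0.783, -0.0], [0.0, -0.0, -1.0]]
wrist_force: [1.0, -0.5, 0.1]
gripper_width: 0.5
gripper_force: 30.0
```

Request:
{"fn": "step_arm", "kwargs": {
  "targets": "0 0 -0.5 0; 0 0 -1.5 0; 0 0 -2.5 0; 0 0 -3 0; 0 0 -3 0; 0 0 -3 0; 0 0 -2 0; 0 0 -1 0; 0 0 0 0"
}}

```text
time_s: 30.72
tcp_pos: [0.5938, -0.2727, 0.1734]
ee_rot: [[0.783, -0.622, 0.004], [-0.622, -0.783, -0.001], [0.004, -0.002, -1.0]]
wrist_force: [0.2, -0.2, -2.9]
gripper_width: 0.505
gripper_force: 30.0
```

Request:
{"fn": "step_arm", "kwargs": {
  "targets": "0 0 0 -6; 0 0 0 -6.5; 0 0 0 -6.5; 0 0 0 -6.5; 0 0 0 -6.5; 0 0 0 -6.5; 0 0 0 -6.8; 0 0 0 0; 0 0 0 0"
}}

```text
time_s: 31.47
tcp_pos: [0.5918, -0.272, 0.1686]
ee_rot: [[0.993, 0.115, -0.004], [0.115, -0.993, 0.001], [-0.004, -0.002, -1.0]]
wrist_force: [0.2, 0.4, -4.4]
gripper_width: 0.502
gripper_force: 30.0
```

Run:
```python
from h import *
go(.5143,-.0355,.16,6.9)
```

```text
t 31.47 p [ 0.5918 -0.272   0.1686] yaw 6.6 tool z [-0.004  0.001 -1.   ] | turn -0.3 then shift [ -4.85 -24.41   0.86] dist 24.9 w 4.37 gf 30.0 F [ 0.2  0.4 -4.4]
```

Request:
{"fn": "step_arm", "kwargs": {
  "targets": "-0.3 -1.4 0 -0.3; -0.5 -2.5 0 0; -0.5 -2.5 0 0; -0.6 -3 0 0; -0.6 -3 0 0; -0.6 -3 0 0; -0.6 -3 0 0; -0.5 -2.5 0 0; -0.4 -2 0 0; -0.25 -1.5 0 0; 0 0 0 0; 0 0 0 0"
}}

```text
time_s: 32.47
tcp_pos: [0.5142, -0.0358, 0.1707]
ee_rot: [[0.992, 0.124, -0.001], [0.124, -0.992, -0.0], [-0.001, 0.0, -1.0]]
wrist_force: [0.7, 0.6, -2.7]
gripper_width: 0.5
gripper_force: 30.0
```

Request:
{"fn": "step_arm", "kwargs": {
  "targets": "0 0 0.8 0; 0 0 0.8 0; 0 0 0 0; 0 0 0 0; 0 0 0 0; 0 0 0 0"
}}

```text
time_s: 32.97
tcp_pos: [0.5149, -0.0367, 0.1551]
ee_rot: [[0.992, 0.123, 0.0], [0.123, -0.992, -0.0], [0.0, 0.0, -1.0]]
wrist_force: [-0.6, -0.0, -3.2]
gripper_width: 0.504
gripper_force: 30.0
```

Run:
```python
from h import *
go(.5143,-.0355,.1136,6.9)
c=cap('side','g1.png')
cv2.imwrite('pics/g1c.png',cv2.resize(c['frame'][110:260,250:450],(800,600),interpolation=cv2.INTER_CUBIC))
```

```text
t 32.97 p [ 0.5149 -0.0367  0.1551] yaw 7.1 tool z [ 0. -0. -1.] | turn 0.2 then shift [-0.05 -0.12  4.15] dist 4.2 w 4.39 gf 30.0 F [-0.6 -0.  -3.2]
```

View pics/g1c.png

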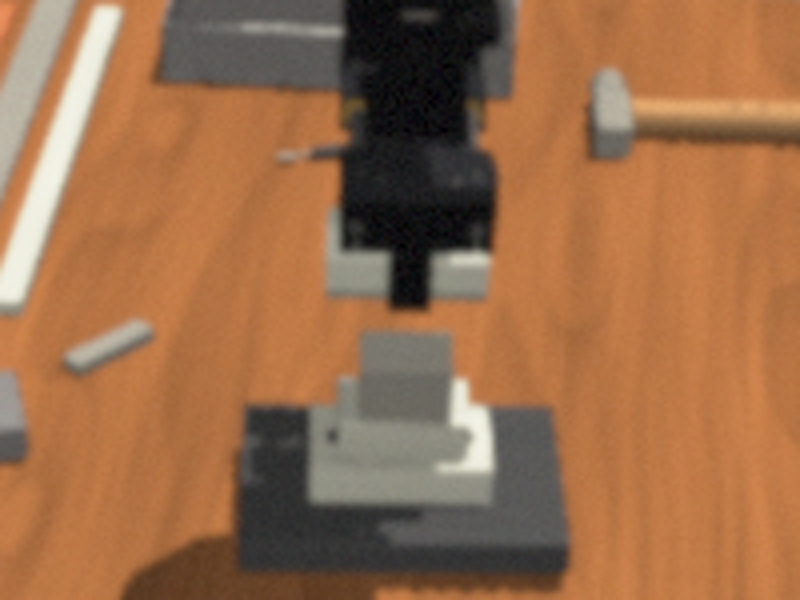

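The bar (crop x 327 to 489, centre 408) is level and centred over the V-block (361 to 452, centre 406). I'm lowering it.

Request:
{"fn": "step_arm", "kwargs": {
  "targets": "-0.05 -0.1 0.8 0; 0 0 0.9 0; 0 0 0.8 0; 0 0 0.5 0; 0 0 0.3 0; 0 0 0.2 0; 0 0 0 0; 0 0 0 0; 0 0 0 0"
}}

```text
time_s: 33.77
tcp_pos: [0.5144, -0.0354, 0.1204]
ee_rot: [[0.992, 0.124, 0.001], [0.124, -0.992, 0.0], [0.001, 0.0, -1.0]]
wrist_force: [0.7, -0.6, -3.1]
gripper_width: 0.498
gripper_force: 30.0
```

Request:
{"fn": "step_arm", "kwargs": {
  "targets": "0 0 0.1 0; 0 0 0.1 0; 0 0 0 0; 0 0 0 0"
}}

```text
time_s: 34.1
tcp_pos: [0.514, -0.0354, 0.1181]
ee_rot: [[0.992, 0.124, -0.0], [0.124, -0.992, 0.0], [-0.0, -0.0, -1.0]]
wrist_force: [-0.1, -0.2, -4.2]
gripper_width: 0.499
gripper_force: 30.0
```

Request:
{"fn": "step_arm", "kwargs": {
  "targets": "0 0 0.1 0; 0 0 0 0; 0 0 0 0"
}}

```text
time_s: 34.35
tcp_pos: [0.514, -0.0354, 0.117]
ee_rot: [[0.992, 0.124, -0.0], [0.124, -0.992, -0.0], [-0.0, 0.0, -1.0]]
wrist_force: [0.4, -0.3, -2.5]
gripper_width: 0.503
gripper_force: 30.0
```

Request:
{"fn": "step_arm", "kwargs": {
  "targets": "0 0 0.1 0; 0 0 0.1 0; 0 0 0 0; 0 0 0 0"
}}

```text
time_s: 34.68
tcp_pos: [0.514, -0.0354, 0.1149]
ee_rot: [[0.992, 0.124, -0.0], [0.124, -0.992, -0.0], [-0.0, 0.0, -1.0]]
wrist_force: [-0.4, 0.9, -4.1]
gripper_width: 0.504
gripper_force: 30.0
```

Request:
{"fn": "step_arm", "kwargs": {
  "targets": "0 0 0.1 0; 0 0 0 0; 0 0 0 0"
}}

```text
time_s: 34.93
tcp_pos: [0.514, -0.0354, 0.114]
ee_rot: [[0.992, 0.124, -0.0], [0.124, -0.992, -0.0], [-0.0, 0.0, -1.0]]
wrist_force: [0.4, 0.4, -2.6]
gripper_width: 0.507
gripper_force: 30.0
```

Request:
{"fn": "step_arm", "kwargs": {
  "targets": "0 0 0.08 0; 0 0 0 0; 0 0 0 0"
}}

```text
time_s: 35.18
tcp_pos: [0.5142, -0.0355, 0.1137]
ee_rot: [[0.992, 0.124, 0.0], [0.124, -0.992, -0.0], [0.0, 0.0, -1.0]]
wrist_force: [-0.4, -0.5, 0.4]
gripper_width: 0.505
gripper_force: 29.9
```

Request:
{"fn": "step_arm", "kwargs": {
  "targets": "0 0 0.04 0; 0 0 0 0; 0 0 0 0"
}}

```text
time_s: 35.43
tcp_pos: [0.5142, -0.0355, 0.1136]
ee_rot: [[0.992, 0.124, 0.001], [0.124, -0.992, -0.0], [0.001, 0.0, -1.0]]
wrist_force: [-2.3, -1.1, 5.5]
gripper_width: 0.504
gripper_force: 29.9
```

Request:
{"fn": "step_arm", "kwargs": {
  "targets": "0 0 0 0; 0 0 0 0; 0 0 0 0; 0 0 0 0; 0 0 0 0; 0 0 0 0; 0 0 0 0; 0 0 0 0",
  "claw": 8.7
}}

```text
time_s: 36.1
tcp_pos: [0.514, -0.0354, 0.1128]
ee_rot: [[0.992, 0.124, -0.0], [0.124, -0.992, -0.0], [-0.0, -0.0, -1.0]]
wrist_force: [0.5, 0.4, 0.8]
gripper_width: 0.974
gripper_force: 0.0
```

Request:
{"fn": "step_arm", "kwargs": {
  "targets": "0 0 -0.5 0; 0 0 -1.5 0; 0 0 -2.5 0; 0 0 -3 0; 0 0 -2 0; -2 0 -1 0; -3 0 0 0; -3 0 0 0; -2 0 0 0; 0 0 0 0; 0 0 0 0"
}}

```text
time_s: 37.02
tcp_pos: [0.4145, -0.0479, 0.2188]
ee_rot: [[0.992, 0.124, 0.002], [0.124, -0.992, 0.0], [0.002, -0.0, -1.0]]
wrist_force: [0.8, 0.9, 0.1]
gripper_width: 0.999
gripper_force: 0.0
```

Run:
```python
from h import *
a=cap('side')['frame'][110:260,250:450]; b=cap('top')['frame'][195:345,290:490]
cv2.imwrite('pics/h1.png',np.hstack([cv2.resize(x,(400,300),interpolation=cv2.INTER_CUBIC) for x in(a,b)]))
go(.4,-.05,.22,6.9)
```

```text
t 37.12 p [ 0.4157 -0.0477  0.2184] yaw 7.1 tool z [ 0.002  0.    -1.   ] | turn 0.2 then shift [-1.59  0.04 -0.16] dist 1.6 w 8.71 gf 0.0 F [-0.4  0.6 -0.1]
```

View pics/h1.png

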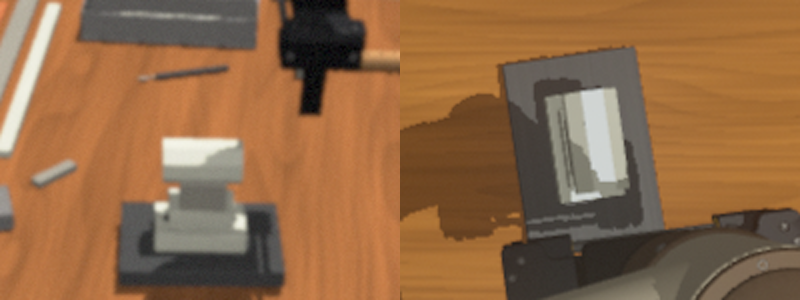

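The full stack stands aligned: the bar is seated level (side crop x 163 to 243) over the V-block, and the gripper is clear of everything. I'm handing it in.

```bash
python3 -c "
from station import r
print(r.finish_job())"
```

```text
the job is handed in; nothing more can be done
None
```

The job is handed in at about 37 s: wide block, narrow block, V-block and bar are stacked in order on the plate, released and centred as far as the final pictures show, and the gauge was never approached; the judge returned no verdict.

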